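# Build the small sieve column on the shaker

## Task

Build the little sieve column on the round sieve shaker, from the bottom up: first the collecting pan on the shaker's seat, then the fine sieve, then the coarse sieve and last the lid, each upright and fully home on the one below before the next is added. Leave the glass dish, the jar, the cup, the stopper and the tweezers where they are.

Things in the scene. Friction and masses are not known exactly. Their poses are not given: they have to be found in the camera images.
- seat (a point): mouth centre of the aluminium seat ring (58 mm outside, 51 mm inside, 10 mm deep) on top of the sieve shaker; 70 mm above the bench, at rim height, 14 mm above the housing. Shaker: fixed, upright round white housing 128 mm across, 56 mm high, a grey control block 30 mm high on one side out to 88 mm from the axis. Seated, the pan's origin is 7 mm below this point, on the axis.
- pan: collecting pan: round steel, 58 mm outside, 31 mm high, mouth 51 mm, smooth closed floor. Origin: centre of underside, z up. Wall from 7 mm to the top; below it a tapered foot, 38 mm across widening to 47, that drops into the 51 mm mouth below until the shoulder rests on the rim; self-centring within 5 mm, 2 mm play. 110 g.
- fine_sieve: fine sieve: round steel, 58 mm outside, 29 mm high in all, mouth 51 mm, dense dark close mesh for a floor, 9 mm above its underside. Wall from 7 mm to the top. Origin: centre of underside, z up. Same 7 mm foot as the pan; seated on the pan its origin is 24 mm above the pan's. 100 g.
- coarse_sieve: coarse sieve: round steel, 58 mm outside, the tallest at 45 mm in all, mouth 51 mm, open grid of a few thick bars (7 mm openings) for a floor, 9 mm above its underside. Wall from 7 mm to the top. Origin: centre of underside, z up. Same 7 mm foot as the pan; seated on the fine sieve its origin is 22 mm above the fine sieve's. 140 g.
- lid: lid: flat steel disc 58 mm across, its upper face 13 mm above its underside, with an upright black knob in the middle, a cylinder 18 mm across, from 13 mm to 41 mm height. Origin: centre of underside, z up. Same 7 mm foot as the pan; seated on the coarse sieve its origin is 38 mm above the coarse sieve's. 90 g.
- dish: bystander: closed glass dish, 62 mm across, 16 mm high, with a paper strip on top; origin at the centre of its underside. Not to be moved.
- jar: bystander: small capped sample jar, 36 mm across, 50 mm high; origin at the centre of its underside. Not to be moved.
- cup: bystander: open white plastic cup, 54 mm across the rim, 40 mm high; origin at the centre of its underside. Not to be moved.
- stopper: bystander: black rubber stopper, a blunt cone 38 mm across, 28 mm high; origin at the centre of its underside. Not to be moved.
- tweezers: bystander: steel tweezers lying flat, 115 mm long, 4 mm thick; origin at the middle of their length, on the bench. Not to be moved.

How it is judged:
By the outcome, as a careful person would: the job done as asked, in the order asked, and still so for the second after the job is handed in, with the robot touching nothing.
It also fails if it takes over 96 s, if anything falls off the work surface, if the arm or the gripper's body presses on something with over 40 N, if the wrist force passes 120 N, or if a joint passes its speed limit or range.

## Robot

A 6-joint arm with a two-finger parallel gripper is mounted at the origin on the work surface. World frame = base frame: x ahead of the robot, y to its left, z up, the work surface at z = 0. Lengths are in m, angles in rad, forces in N, time in s.
With the tool pointing down it reaches from about 0.35 to 0.85 m from the base axis. Payload 8.1 kg.
Tool frame: the origin (TCP) lies at the very end of the fingers, on their centre line; the grasp point (between the pads) lies 19 mm behind it; z points along the fingers, y is the line along which they close (so a half turn about z gives the same grasp; the last joint's range is limited). The gripper opens to 85 mm and grips with 20 to 120 N. Pads are 22 mm wide; open, the fingers measure 114 mm over their backs; the gripper's body (76 mm by 85 mm) begins 54 mm behind the grasp point. The pads swing forward as they close: fully open they stand 13 mm farther back than shut.
Start: joints at [-1.227, 0.13, 1.488, -0, 1.523, -0.085], TCP at [0.249, -0.546, 0.231] pointing down, gripper open.
Joint ranges: [-2.96, 2.96], [-0.89, 2.26], [0.02, 2.5], [-1.34, 4.48], [0, 2.73], [-2.66, 2.66]. Speed limits (rad/s): [2.39, 2.39, 2.79, 3.14, 3.14, 3.14].

## Interface

Orientations are given as a rotation vector (axis times angle).
In Python, from bench import status, eyes, ticket, finder gives the robot as it stands.
- The arm moves only by the tool jog_arm, never from a script. Its argument "steps" is a list that holds one entry, the list of rows, each a list of 5 numbers: the opening, from 0 (shut) to 1 (fully open), then the shift along the tool's x, y, z normalised to -1 to 1, where 1 is 3 cm, then the turn about the tool's z normalised to -1 to 1, where 1 is 6 degrees. A call has 1 to 20 rows; each row shifts and turns the commanded pose from where the row before left it, along the tool's axes as they then stand; what a row does not reach is not made up. A row lasts 1/12 s, in which the tool goes at most 41.7 mm and 7.16 degrees, less where a joint would pass 70% of its speed; a pose out of reach is approached as far as the arm can. A call with a number of a shift or a turn outside -1 to 1 is refused whole. A call with a gripper value outside its range is refused whole. The fingers move at their own pace and stop on an object; "newtons" is the grip in N (left out, the last holds). Time passes only in rows, so rows that do not move let the fingers close. It gives the time, the measured TCP pose, the force, the opening and the grip force at its end, in the units of the state.
- status.get_obs(): the state, without advancing time (a new reading comes with each control period).
- eyes.read_camera(name): name is "scene" or "top" or "wrist"; returns (picture, depth): 384x512x3 uint8, red, green, blue; 384x512 float32, m along the optical axis (not along the pixel's ray), 0 where there is no reading.
- eyes.camera_params(name): a dict with "vfov" (degrees; the focal length in pixels is half the picture's height over the tangent of half this angle, whatever the lens; pixels are square), "cx", "cy" (the principal point, pixels), "dist_coeffs" ([k1, k2, p1, p2, k3] as OpenCV has them; the pictures are not rectified), "extrinsics" (4x4, takes a point from camera to world coordinates); the wrist camera has in their place "T_tool_cam" (4x4, takes a point from camera to tool coordinates, whose origin is the TCP and whose axes are the flange's). Camera axes: x right, y up, looking along -z (the intrinsics and any distortion apply to the point x, -y, -z); pixel columns grow to the right and rows downward; lengths in m; the calibration is good to about 2 mm. A picture is of the moment at which its call begins: read the wrist's pose just before it. camera_params takes no time and is no camera call.
- ticket.finish_job(): hands the job in; it is judged then, once.
Trained networks look in the newest picture that a camera, given by its name, has taken for a name from the list of things; names that differ only in an ending like _2 or _b are one class to them, and where a whole thing is asked for, a point or a joint stands for the part that bears it (a point fixed in the world has none). Each returns a list of dicts, best first, with "score" (0 to 1); they miss things now and then, are a little off and sometimes report something else, mostly with a low value. They report only what shows in the picture. A call takes as long as a camera call.
- finder.spot_in(thing, camera): "at" ([x, y, z] in m, in world coordinates, good to about 4 mm: the middle of the surface that is visible of it).
- finder.mark_of(thing, camera): "at" ([x, y, z] in m, in world coordinates, good to about 4 mm: a listed point, or the origin of a listed thing).
The state is a dict: "time": time; "joint_pos": joint angles; "qvel": joint speeds; "tau": joint torques, N m; "eef_pos": TCP position; "tool_rot": TCP orientation; "wrist_force": force on the tool from outside, world axes, zero at the start; "torque": the same for the moment, N m; "opening": finger opening in m; "finger_force": force on a finger pad.
Only numpy, scipy, OpenCV 4.12 (cv2) and the standard library are available. Lean on these libraries where they do the work, as an engineer would, in place of code of your own. Each camera call takes 0.05 s, during which the arm holds its last target. There are 200 camera calls.

## Working session

There is one attempt and no reset: what is moved stays moved. The work goes in short steps, Python scripts to look and compute and a tool call to move; the robot and the scene stay as the last step left them, time stands still between calls to the robot, and variables do not carry over. Pictures are saved under pics/ and viewed, at most 14 in all, crops included, and the job is handed in when it is done.

Besides the shell and the picture viewer there is one more tool, called after "Emit:" as name([rows], argument=value, ...), one row to a line, values as JSON. jog_arm: Moves the arm, as the interface text tells. Its arguments: {"type":"object","properties":{"steps":{"type":"array","items":{"type":"array","items":{"type":"array","items":{"type":"number"}}}},"newtons":{"type":"number"}},"required":["steps"]}

```bash
mkdir -p pics; ls; cat > h.py <<'E'
import numpy as np, cv2
from bench import status, eyes, ticket, finder
def K(p,h=384):
    f=h/2/np.tan(np.radians(p["vfov"])/2)
    return np.array([[f,0,p["cx"]],[0,f,p["cy"]],[0,0,1.]])
def pose():
    o=status.get_obs(); T=np.eye(4); T[:3,:3]=cv2.Rodrigues(np.array(o["tool_rot"],float))[0]; T[:3,3]=o["eef_pos"]; return T
def shot(n,fn=None):
    T=pose(); im,d=eyes.read_camera(n); p=eyes.camera_params(n)
    E=np.array(p["extrinsics"]) if "extrinsics" in p else T@np.array(p["T_tool_cam"])
    if fn: cv2.imwrite("pics/"+fn,im[:,:,::-1])
    return im,d,p,E
def cloud(d,p,E):
    v,u=np.mgrid[:d.shape[0],:d.shape[1]]
    q=cv2.undistortPoints(np.stack([u,v],-1).reshape(-1,1,2).astype(np.float32),K(p),np.array(p["dist_coeffs"],float)).reshape(d.shape+(2,))
    c=np.stack([q[...,0]*d,-q[...,1]*d,-d],-1)
    w=c@E[:3,:3].T+E[:3,3]; w[d<=0]=np.nan
    return w
E
python3 - <<'E'
from h import *
np.set_printoptions(precision=4,suppress=True)
print(status.get_obs())
for n in("top","scene"):
    im,d,p,E=shot(n,n+"0.png"); print(n,p); np.save(n+"0.npy",cloud(d,p,E))
    for t in["seat","pan","fine_sieve","coarse_sieve","lid","dish","jar","cup","stopper","tweezers"]:
        r=finder.mark_of(t,n)[:3]; print(t,[(np.round(x["at"],3).tolist(),round(x["score"],2)) for x in r])
E
```

```text
pics
{'time': 0.0, 'joint_pos': array([-1.2274,  0.1312,  1.4893,  0.    ,  1.523 , -0.0854]), 'qvel': array([-0.0022,  0.0003,  0.0008,  0.0006, -0.0011, -0.0007]), 'tau': array([ -0.0003, -56.9407, -50.055 ,   0.    ,   0.0152,   0.    ]), 'eef_pos': array([ 0.2493, -0.5452,  0.2302]), 'tool_rot': array([-3.0679, -0.668 ,  0.0004]), 'wrist_force': array([ 1.4818,  0.1321, -0.131 ]), 'torque': array([-0.0001, -0.0636,  0.0082]), 'finger_force': 0.0, 'opening': 0.08569174009449179}
top {'vfov': 46.037577769478204, 'cx': 255.77938479972738, 'cy': 183.73508011790574, 'dist_coeffs': array([-0.1094,  0.    ,  0.    ,  0.    ,  0.    ]), 'extrinsics': array([[ 0.0086,  0.9958, -0.0916,  0.4508],
       [-0.9995,  0.0113,  0.029 ,  0.0168],
       [ 0.0299,  0.0913,  0.9954,  1.2116],
       [ 0.    ,  0.    ,  0.    ,  1.    ]])}
seat [([0.514, -0.016, 0.07], 0.74)]
pan [([0.56, 0.372, -0.001], 0.7)]
fine_sieve [([0.545, -0.382, 0.002], 0.86)]
coarse_sieve [([0.418, -0.24, -0.001], 0.64)]
lid [([0.544, 0.244, 0.004], 0.81)]
dish [([0.536, -0.261, -0.002], 0.94), ([0.512, -0.014, 0.069], 0
[... 357 characters left out ...]
4556,  1.0682],
       [ 0.6548,  0.543 , -0.5258, -0.5727],
       [-0.0001,  0.6957,  0.7183,  0.8537],
       [ 0.    ,  0.    ,  0.    ,  1.    ]])}
seat [([0.514, -0.018, 0.071], 0.68)]
pan [([0.558, 0.374, 0.005], 0.87), ([0.694, -0.031, 0.001], 0.56)]
fine_sieve [([0.542, -0.375, -0.001], 0.79)]
coarse_sieve [([0.418, -0.243, -0.001], 0.87)]
lid [([0.544, 0.244, -0.0], 0.79), ([0.421, -0.248, 0.001], 0.65), ([0.56, 0.371, 0.001], 0.26)]
dish [([0.534, -0.261, 0.005], 0.73), ([0.693, -0.029, 0.004], 0.4)]
jar [([0.431, -0.37, 0.002], 0.81)]
cup [([0.445, 0.366, -0.0], 0.71), ([0.416, 0.242, 0.004], 0.63)]
stopper [([0.416, 0.245, 0.005], 0.66)]
tweezers [([0.696, -0.028, 0.003], 0.58)]
```

View pics/top0.png

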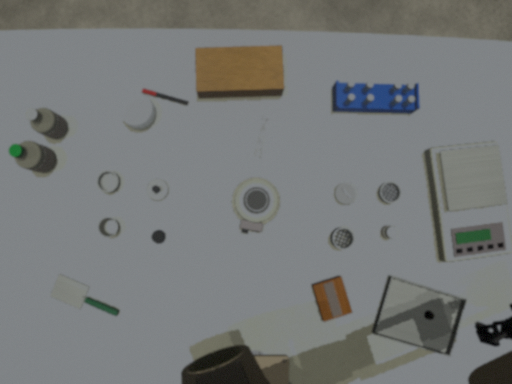

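View pics/scene0.png

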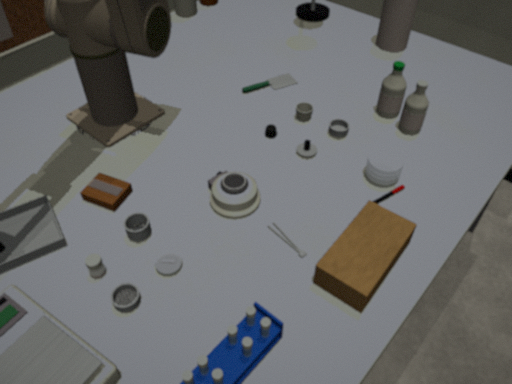

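```bash
python3 - <<'E'
from h import *
import numpy as np
G={"seat":(.514,-.016),"pan":(.559,.373),"fine":(.543,-.379),"coarse":(.418,-.241),"lid":(.544,.244),"dish":(.535,-.261),"jar":(.431,-.374),"cup":(.443,.366),"stop":(.417,.242)}
for n in("top","scene"):
    w=np.load(n+"0.npy").reshape(-1,3); w=w[~np.isnan(w[:,0])]
    for k,(x,y) in G.items():
        m=w[(np.hypot(w[:,0]-x,w[:,1]-y)<.042)&(w[:,2]>(.006 if k!="seat" else .062))]
        if len(m)<10: print(n,k,len(m));continue
        z=np.percentile(m[:,2],97); r=m[m[:,2]>z-.004]
        (c,s,a)=cv2.minAreaRect(r[:,:2].astype(np.float32)*1000)
        cc,R=cv2.minEnclosingCircle(r[:,:2].astype(np.float32)*1000)
        print(n,k,len(m),"top",round(z,4),"rect",np.round(c,1),np.round(s,1),"circ",np.round(cc,1),round(R,1), "allrect",np.round(cv2.minAreaRect(m[:,:2].astype(np.float32)*1000)[:2],1).tolist())
E
```

```text
top seat 195 top 0.0732 rect [515.8 -17.3] [53.3 55.7] circ [516.  -17.1] 28.7 allrect [[513.1, -16.9], [63.0, 64.9]]
top pan 442 top 0.0341 rect [563.4 372.7] [55.9 56.9] circ [563.7 373.6] 30.5 allrect [[563.7, 377.2], [70.1, 57.9]]
top fine 401 top 0.0323 rect [ 542.  -377.2] [57.1 57.2] circ [ 542.4 -377.7] 30.2 allrect [[542.3, -377.5], [58.4, 61.1]]
top coarse 351 top 0.0473 rect [ 419.3 -245.9] [57.  55.8] circ [ 419.2 -245.5] 30.0 allrect [[419.3, -245.4], [58.1, 57.1]]
top lid 378 top 0.0427 rect [544.  243.9] [17.  14.6] circ [543.9 243.8] 8.7 allrect [[541.0, 243.2], [63.4, 57.2]]
top dish 414 top 0.0208 rect [ 540.6 -259.3] [57.7 60.6] circ [ 539.8 -259.9] 30.8 allrect [[537.4, -259.4], [61.2, 66.5]]
top jar 201 top 0.0529 rect [ 434.4 -374.7] [27.2 32. ] circ [ 434.8 -375.5] 16.8 allrect [[440.6, -375.7], [34.0, 47.8]]
top cup 232 top 0.0428 rect [443.3 364.8] [50.4 50.1] circ [442.1 365.5] 26.5 allrect [[441.2, 363.2], [59.2, 51.0]]
top stop 161 top 0.0329 rect [419.1 237.3] [27.1 25.7] circ [418.6 238.9] 14.6 allrect [[414.4, 237.9], [58.4, 57.8]]
scene seat 232 top 0.
[... 374 characters left out ...]
t [ 419.1 -245.1] [58.4 59.1] circ [ 418.7 -245.1] 30.9 allrect [[419.5, -245.3], [58.4, 60.0]]
scene lid 263 top 0.0422 rect [545.4 244.8] [15.4 11.8] circ [545.9 244.3] 8.3 allrect [[543.6, 246.5], [56.7, 58.9]]
scene dish 546 top 0.0193 rect [ 539.7 -259.9] [60.5 59.1] circ [ 539.2 -259.6] 31.4 allrect [[538.5, -258.8], [61.6, 60.5]]
scene jar 399 top 0.0534 rect [ 434.9 -373.5] [32.7 31.6] circ [ 435.5 -373.6] 17.4 allrect [[438.4, -378.5], [34.8, 45.2]]
scene cup 283 top 0.0423 rect [444.4 366.6] [50.9 53.3] circ [443.4 367.2] 28.8 allrect [[443.5, 367.3], [50.8, 56.7]]
scene stop 134 top 0.032 rect [420.5 239.9] [29.4 26.6] circ [421.5 240.6] 16.6 allrect [[421.4, 232.5], [43.1, 34.1]]
```

Both views agree to within 2 mm. In the top view the pan is at about px (110,182), the lid (157,189), the fine sieve (389,192), the coarse sieve (342,238) and the seat (256,200). The scene view shows all of them upright. I'll turn the tool to yaw 0 and move toward the pan.

Emit:
jog_arm([
  [[1,0,0,0,0.82],[1,0,0,0,0.82],[1,0,0,0,0.82],[1,0,0,0,0.82],[1,0,0,0,0.82],[1,0.5,-1,0,0],[1,0.5,-1,0,0],[1,0.5,-1,0,0],[1,0.5,-1,0,0],[1,0.5,-1,0,0],[1,0.5,-1,0,0],[1,0.5,-1,0,0],[1,0.5,-1,0,0],[1,0.5,-1,0,0],[1,0.5,-1,0,0],[1,0.4,-1,0,0],[1,0.4,-1,0,0],[1,0,0,0,0],[1,0,0,0,0]],
], newtons=40)

```text
time: 2.68
eef_pos: [0.4243, -0.1844, 0.2315]
tool_rot: [3.141, 0.005, 0.001]
wrist_force: [0.6, 0.3, -0.8]
opening: 0.085
finger_force: 0.0
```

```bash
cat >> h.py <<'E'
def need(x,y,z):
    T=pose(); d=T[:3,:3].T@(np.array([x,y,z])-T[:3,3]); print("units",np.round(d/.03,2),"yaw units",round(np.degrees(np.arctan2(T[1,0],T[0,0]))/6,3),"tilt",np.round(T[:2,2],3), "t",status.get_obs()["time"])
def top(n,x,y,zmin,r=.042,fn=None,band=.004):
    im,d,p,E=shot(n,fn); w=cloud(d,p,E).reshape(-1,3); w=w[~np.isnan(w[:,0])]
    m=w[(np.hypot(w[:,0]-x,w[:,1]-y)<r)&(w[:,2]>zmin)]
    z=np.percentile(m[:,2],97) ; q=m[m[:,2]>z-band]; q2=q[:,:2].astype(np.float32)*1000
    print(n,len(q),"z max/med",round(z,4),round(np.median(q[:,2]),4),"rect",np.round(cv2.minAreaRect(q2)[:2],1).tolist(),"circ",np.round(cv2.minEnclosingCircle(q2)[0],1))
E
python3 - <<'E'
from h import *
need(.5635,.373,.15)
print(pose()[:3,3])
top("wrist",.516,-.017,.062,fn="w1.png")
E
```

```text
units [  4.7  -18.57   2.71] yaw units 0.029 tilt [ 0. -0.] t 2.6833
[ 0.42425051 -0.18442318  0.23149962]
wrist 999 z max/med 0.0708 0.0694 rect [[514.2, -18.4], [57.2, 57.3]] circ [514.6 -17.8]
```

View pics/w1.png

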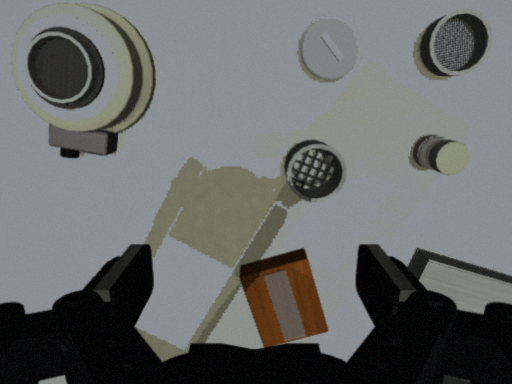

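The wrist view shows the seat at px (65,68), the fine sieve (460,42) and the coarse sieve (315,170). It puts the seat at 514/-18 mm, 70 mm high, which fits the text. Next is the pan.

Emit:
jog_arm([
  [[1,0.05,-1,0,0.03],[1,0.05,-1,0,0],[1,0.05,-1,0,0],[1,0.05,-1,0,0],[1,0.05,-1,0,0],[1,0.05,-1,0,0],[1,0.05,-1,0,0],[1,0.05,-1,0,0],[1,0.05,-1,0,0],[1,0.05,-1,0,0],[1,0.05,-1,0,0],[1,0.05,-1,0,0],[1,0.05,-1,0,0],[1,0.05,-1,0,0],[1,0.05,-1,0,0],[1,0.05,-1,0,0],[1,0.05,-1,0,0],[1,0.05,-0.57,0,0],[1,0,0,0,0],[1,0,0,0,0]],
])

```text
time: 4.4
eef_pos: [0.4532, 0.3406, 0.2308]
tool_rot: [3.141, -0.006, -0.001]
wrist_force: [1.0, -0.4, 0.0]
opening: 0.0854
finger_force: 0.0
```

```bash
python3 - <<'E'
from h import *
top("wrist",.5635,.373,.02,fn="w2.png")
top("wrist",.5445,.244,.03)
need(.5625,.373,.004)
E
```

```text
wrist 898 z max/med 0.0321 0.0305 rect [[561.1, 374.3], [58.2, 58.0]] circ [560.9 374.1]
wrist 305 z max/med 0.0419 0.0406 rect [[541.5, 245.9], [17.2, 16.7]] circ [541.8 245.6]
units [ 3.64 -1.13  7.57] yaw units -0.049 tilt [-0.    -0.001] t 4.5
```

View pics/w2.png

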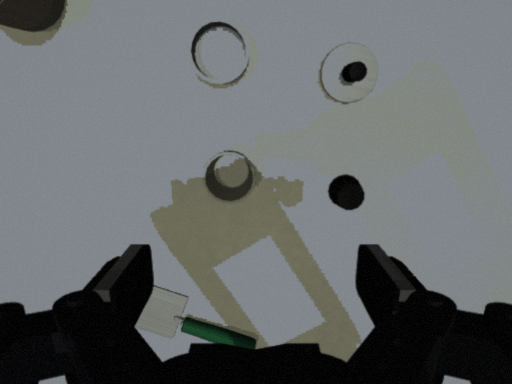

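The wrist view shows the pan at px (220,53) with a smooth floor, the cup at (230,175) and the lid at (350,72). Descending over the pan.

Emit:
jog_arm([
  [[1,0.9,-0.29,0,-0.05],[1,0.9,-0.29,0,0],[1,0.9,-0.29,0,0],[1,0.91,-0.29,0,0],[1,0,0,0.9,0],[1,0,0,0.9,0],[1,0,0,0.9,0],[1,0,0,0.9,0],[1,0,0,0.9,0],[1,0,0,0.7,0],[1,0,0,0.5,0],[1,0,0,0,0],[1,0,0,0,0]],
])

```text
time: 5.58
eef_pos: [0.5608, 0.3749, 0.06]
tool_rot: [3.141, 0.001, -0.002]
wrist_force: [0.1, 0.2, -0.7]
opening: 0.0855
finger_force: 0.0
```

```bash
python3 - <<'E'
from h import *
need(.5615,.374,.004)
E
```

```text
units [0.03 0.03 1.87] yaw units 0.004 tilt [-0.001 -0.001] t 5.5833
```

Emit:
jog_arm([
  [[1,0.03,0.03,0.6,0],[1,0,0,0.6,0],[1,0,0,0.4,0],[1,0,0,0.27,0],[1,0,0,0,0],[0,0,0,0,0],[0,0,0,0,0],[0,0,0,0,0],[0,0,0,0,0],[0,0,0,0,0],[0,0,0,0,0],[0,0,0,0,0]],
], newtons=40)

```text
time: 6.58
eef_pos: [0.563, 0.3759, 0.0062]
tool_rot: [-3.14, -0.003, -0.004]
wrist_force: [-0.7, -0.3, 5.7]
opening: 0.0562
finger_force: 43.2
```

Emit:
jog_arm([
  [[0,0,0,-0.5,0],[0,0,0,-1,0],[0,0,0,-1,0],[0,0,0,-1,0],[0,0,0,-0.6,0],[0,-0.1,0.6,0,0],[0,-0.1,1,0,0],[0,-0.12,1,0,0],[0,-0.12,1,0,0],[0,-0.12,1,0,0],[0,-0.12,1,0,0],[0,-0.12,1,0,0],[0,-0.12,1,0,0],[0,-0.12,1,0,0],[0,-0.12,1,0,0],[0,-0.12,1,0,0],[0,-0.12,1,0,0],[0,-0.12,1,0,0],[0,0,0.5,0,0],[0,0,0,0,0]],
])

```text
time: 8.25
eef_pos: [0.5166, -0.021, 0.1283]
tool_rot: [3.14, -0.003, 0.001]
wrist_force: [-0.2, -0.2, -1.3]
opening: 0.056
finger_force: 43.0
```

```bash
python3 - <<'E'
from h import *
need(.5155,-.0175,.067); print(pose()[:3,3],status.get_obs()["opening"])
t=pose()[:3,3]
shot("wrist","w3.png")
for n in("top","scene"): top(n,t[0],t[1],t[2]+.0,r=.04)
E
```

```text
units [-0.04 -0.12  2.04] yaw units -0.016 tilt [ 0.001 -0.001] t 8.25
[ 0.51662036 -0.02098669  0.12829166] 0.05598624658332016
top 1047 z max/med 0.5404 0.5383 rect [[516.9, -21.1], [79.5, 42.5]] circ [516.9 -21.1]
scene 131 z max/med 0.519 0.523 rect [[549.3, -34.1], [45.9, 8.6]] circ [546.6 -32.9]
```

View pics/w3.png

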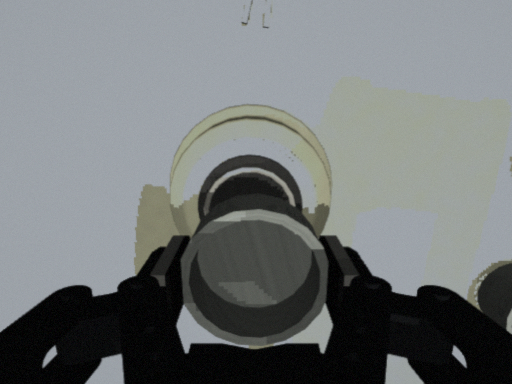

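The held pan is level at px (255,275), with the seat ring behind it at (250,200). I'll measure the pan relative to the TCP.

```bash
python3 - <<'E'
from h import *
im,d,p,E=shot("wrist"); w=cloud(d,p,E); t=pose()[:3,3]
sub=w[205:345,190:320].reshape(-1,3); z=sub[:,2]
h=np.histogram(z[~np.isnan(z)],np.arange(.1,.2,.004)); print(list(zip(np.round(h[1],3),h[0])))
m=sub[(z>.146)&(abs(sub[:,1]-t[1])<.0305)]
for lo in(.148,.151):
    q=m[m[:,2]>lo][:,:2].astype(np.float32)*1000; print(lo,len(q),cv2.minAreaRect(q),cv2.minEnclosingCircle(q))
v=w.reshape(-1,3); s=v[(abs(v[:,2]-.0705)<.003)&(np.hypot(v[:,0]-.515,v[:,1]+.0175)<.034)]
q=s[:,:2].astype(np.float32)*1000; print("seat",len(q),np.median(s[:,2]),cv2.minAreaRect(q),q.max(0),q.min(0))
print(t)
E
```

```text
[(np.float64(0.1), np.int64(0)), (np.float64(0.104), np.int64(0)), (np.float64(0.108), np.int64(0)), (np.float64(0.112), np.int64(0)), (np.float64(0.116), np.int64(0)), (np.float64(0.12), np.int64(0)), (np.float64(0.124), np.int64(0)), (np.float64(0.128), np.int64(4570)), (np.float64(0.132), np.int64(4018)), (np.float64(0.136), np.int64(924)), (np.float64(0.14), np.int64(1033)), (np.float64(0.144), np.int64(1071)), (np.float64(0.148), np.int64(2057)), (np.float64(0.152), np.int64(2528)), (np.float64(0.156), np.int64(0)), (np.float64(0.16), np.int64(0)), (np.float64(0.164), np.int64(0)), (np.float64(0.168), np.int64(0)), (np.float64(0.172), np.int64(0)), (np.float64(0.176), np.int64(0)), (np.float64(0.18), np.int64(0)), (np.float64(0.184), np.int64(0)), (np.float64(0.188), np.int64(0)), (np.float64(0.192), np.int64(0))]
0.148 4720 ((515.4511108398438, -17.12934684753418), (59.40218734741211, 51.31540298461914), 1.147678256034851) ((515.1485595703125, -17.232654571533203), 30.07393455505371)
0.151 3715 ((515.3908081054688, -16.939361572265625), (59.10525131225586, 51.32734298706055), 1.987583041191101) ((515.145263671875, -17.2331485748291), 30.0707950592041)
seat 754 0.06947694143594023 ((529.5205078125, -18.537620544433594), (57.10330581665039, 27.341203689575195), 89.39944458007812) [543.1592    10.152069] [515.55994 -46.95219]
[ 0.51684134 -0.01709791  0.12765091]
```

Emit:
jog_arm([
  [[0,-0.04,0.04,0.5,0],[0,0,0,0.5,0],[0,0,0,0.4,0],[0,0,0,0.25,0],[0,0,0,0.15,0],[0,0,0,0.1,0],[0,0,0,0.06,0],[0,0,0,0.04,0],[0,0,0,0,0],[0,0,0,0,0]],
])

```text
time: 9.28
eef_pos: [0.5159, -0.0188, 0.0691]
tool_rot: [-3.141, -0.003, -0.001]
wrist_force: [-8.1, 2.8, 11.4]
opening: 0.0558
finger_force: 44.2
```

Emit:
jog_arm([
  [[0.8,0,0,0,0],[0.9,0,0,0,0],[1,0,0,0,0],[1,0,0,0,0],[1,0,0,0,0],[1,0,0,-0.4,0],[1,0,0,-1,0],[1,0,0,-1,0],[1,0,0,-1,0],[1,-0.6,0,-1,0],[1,-1,0,-0.6,0],[1,-1,0,0,0],[1,0,0,0,0],[1,0,0,0,0]],
])

```text
time: 10.45
eef_pos: [0.437, -0.0193, 0.2186]
tool_rot: [3.141, 0.002, 0.004]
wrist_force: [1.1, 0.3, 0.3]
opening: 0.0853
finger_force: 0.0
```

```bash
cat >> h.py <<'E'
def rim(x,y,z,n="wrist",fn=None,tol=.004):
    "fit plane and circle of a rim expected near x,y,z"
    im,d,p,E=shot(n,fn); w=cloud(d,p,E).reshape(-1,3); w=w[~np.isnan(w[:,0])]
    m=w[(np.hypot(w[:,0]-x,w[:,1]-y)<.036)&(abs(w[:,2]-z)<tol)]
    if len(m)<30: print(n,"few",len(m)); return
    A=np.c_[m[:,:2]-m[:,:2].mean(0),np.ones(len(m))]; a=np.linalg.lstsq(A,m[:,2],rcond=None)[0]
    q=m[:,:2].astype(np.float32)*1000
    print(n,len(m),"rect",np.round(cv2.minAreaRect(q)[:2],1).tolist(),"circ",np.round(cv2.minEnclosingCircle(q)[0],1),"z",np.round(a[2],4),"slope deg",np.round(np.degrees(a[:2]),1))
E
python3 - <<'E'
from h import *
rim(.515,-.0175,.094,fn="w4.png"); rim(.515,-.0175,.0965,"top");rim(.515,-.0175,.0965,"scene")
need(.541,-.377,.16); print(pose()[:3,3])
E
```

```text
wrist 1414 rect [[514.0, -18.8], [57.9, 58.4]] circ [514.4 -18.9] z 0.0935 slope deg [ 0.  -0.1]
top 51 rect [[529.6, -20.1], [57.7, 28.9]] circ [517.3 -18. ] z 0.0952 slope deg [-2.2  1.3]
scene 112 rect [[515.4, -18.4], [57.1, 58.6]] circ [515.2 -17.1] z 0.0946 slope deg [ 0.  -0.4]
units [ 3.41 11.93  1.92] yaw units 0.014 tilt [ 0.001 -0.   ] t 10.6
[ 0.43810647 -0.01930338  0.21757935]
```

View pics/w4.png

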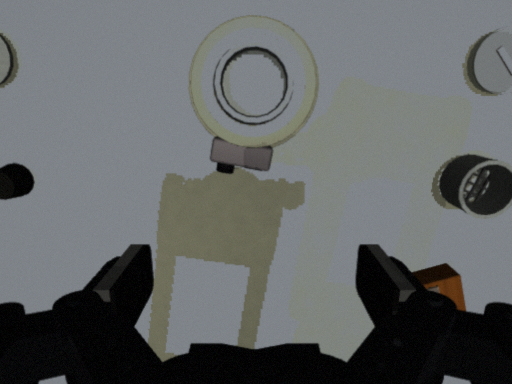

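The pan is home on the seat: level, rim at 93.5 mm against 94 expected, at px (254,82). Next is the fine sieve.

Emit:
jog_arm([
  [[1,0.05,0.9,0,0],[1,0.05,1,0,0],[1,0.05,1,0,0],[1,0.05,1,0,0],[1,0.05,1,0,0],[1,0.05,1,0,0],[1,0.05,1,0,0],[1,0.05,1,0,0],[1,0.05,1,0,0],[1,0.05,1,0,0],[1,0.05,1,0,0],[1,0,1,0,0],[1,0,0,0,0],[1,0,0,0,0]],
])

```text
time: 11.77
eef_pos: [0.4544, -0.3778, 0.2157]
tool_rot: [-3.14, 0.001, 0.003]
wrist_force: [0.4, 0.1, -0.4]
opening: 0.0853
finger_force: 0.0
```

```bash
python3 - <<'E'
from h import *
rim(.541,-.377,.029)
rim(.419,-.2455,.045)
need(.541,-.377,.004); print(pose()[:3,3])
E
```

```text
wrist 937 rect [[541.0, -378.5], [57.8, 57.9]] circ [ 540.7 -378.1] z 0.0285 slope deg [0. 0.]
wrist 921 rect [[418.4, -245.7], [59.0, 58.9]] circ [ 418.  -245.4] z 0.0444 slope deg [0.1 0. ]
units [2.88 0.05 7.07] yaw units 0.014 tilt [-0.001  0.002] t 11.8667
[ 0.4547611  -0.37592458  0.21625529]
```

Emit:
jog_arm([
  [[1,0.9,0.03,0,0],[1,0.98,0.03,0,0],[1,1,0,0,0],[1,0,0,0.8,0],[1,0,0,1,0],[1,0,0,1,0],[1,0,0,1,0],[1,0,0,0.9,0],[1,0,0,0.5,0],[1,0,0,0,0],[1,0,0,0,0]],
])

```text
time: 12.78
eef_pos: [0.541, -0.3769, 0.061]
tool_rot: [-3.141, -0.004, 0.002]
wrist_force: [0.5, -0.4, 0.3]
opening: 0.0856
finger_force: 0.0
```

```bash
python3 - <<'E'
from h import *
need(.541,-.378,.004)
E
```

```text
units [0.   0.04 1.9 ] yaw units 0.023 tilt [-0.001  0.001] t 12.7833
```

Emit:
jog_arm([
  [[1,0,0.04,0.6,0],[1,0,0,0.6,0],[1,0,0,0.4,0],[1,0,0,0.3,0],[1,0,0,0,0],[0,0,0,0,0],[0,0,0,0,0],[0,0,0,0,0],[0,0,0,0,0],[0,0,0,0,0],[0,0,0,0,0],[0,0,0,0,0]],
], newtons=40)

```text
time: 13.78
eef_pos: [0.5422, -0.38, 0.0063]
tool_rot: [3.14, 0.002, 0.004]
wrist_force: [-1.7, 0.2, 6.8]
opening: 0.0573
finger_force: 43.3
```

Emit:
jog_arm([
  [[0,0,0,-0.5,0],[0,0,0,-1,0],[0,0,0,-1,0],[0,0,0,-1,0],[0,0,0,-1,0],[0,0,0,-0.6,0],[0,-0.05,-0.6,0,0],[0,-0.08,-1,0,0],[0,-0.08,-1,0,0],[0,-0.08,-1,0,0],[0,-0.08,-1,0,0],[0,-0.08,-1,0,0],[0,-0.08,-1,0,0],[0,-0.08,-1,0,0],[0,-0.08,-1,0,0],[0,-0.08,-1,0,0],[0,-0.08,-1,0,0],[0,-0.08,-1,0,0],[0,0,-0.5,0,0],[0,0,0,0,0]],
])

```text
time: 15.45
eef_pos: [0.5124, -0.0131, 0.1584]
tool_rot: [-3.141, -0.007, -0.002]
wrist_force: [0.3, -0.6, -1.0]
opening: 0.0572
finger_force: 43.2
```

```bash
cat >> h.py <<'E'
def held(h):
    "rim centre of thing held, height h = rim z - tcp z"
    im,d,p,E=shot("wrist"); w=cloud(d,p,E); t=pose()[:3,3]
    s=w[150:345,192:318].reshape(-1,3); s=s[(abs(s[:,2]-t[2]-h)<.006)&(abs(s[:,1]-t[1])<.0305)]
    q=s[:,:2].astype(np.float32)*1000; r,_=cv2.minEnclosingCircle(q)
    print("held",len(q),"circ",np.round(r,1),round(_,1),"x",q[:,0].min(),q[:,0].max(),"z98",np.percentile(s[:,2],[50,95]),"tcp",t)
E
python3 - <<'E'
from h import *
held(.025); need(.515,-.0185,.0915)
E
```

```text
held 4044 circ [511.4 -12.8] 30.1 x 481.88763 541.5194 z98 [0.18061859 0.1816198 ] tcp [ 0.51261274 -0.0147692   0.15834012]
units [0.08 0.12 2.23] yaw units 0.042 tilt [ 0.001 -0.   ] t 15.5
```

Emit:
jog_arm([
  [[0,0.09,0.13,0,0.04],[0,0,0,0.5,0],[0,0,0,0.5,0],[0,0,0,0.4,0],[0,0,0,0.3,0],[0,0,0,0.2,0],[0,0,0,0.1,0],[0,0,0,0.08,0],[0,0,0,0.06,0],[0,0,0,0.04,0],[0,0,0,0,0],[0,0,0,0,0]],
])

```text
time: 16.5
eef_pos: [0.5157, -0.0202, 0.0932]
tool_rot: [3.141, -0.004, 0.002]
wrist_force: [-3.6, -0.2, 5.6]
opening: 0.057
finger_force: 43.7
```

Contact at the seated height. Release, back off and check.

Emit:
jog_arm([
  [[0.8,0,0,0,0],[0.9,0,0,0,0],[1,0,0,0,0],[1,0,0,0,0],[1,0,0,0,0],[1,0,0,-0.4,0],[1,0,0,-1,0],[1,0,0,-1,0],[1,0,0,-1,0],[1,-0.6,0,-1,0],[1,-1,0,-0.4,0],[1,-1,0,0,0],[1,0,0,0,0],[1,0,0,0,0]],
])

```text
time: 17.67
eef_pos: [0.4367, -0.0198, 0.2372]
tool_rot: [3.141, -0.005, 0.004]
wrist_force: [-0.0, 0.2, 0.5]
opening: 0.0854
finger_force: 0.0
```

```bash
python3 - <<'E'
from h import *
rim(.515,-.0185,.116,fn="w5.png"); rim(.515,-.0185,.117,"scene")
need(.419,-.2455,.16); print(pose()[:3,3])
E
```

```text
wrist 1446 rect [[514.7, -20.2], [58.2, 58.1]] circ [514.7 -20.1] z 0.1155 slope deg [0.1 0. ]
scene 144 rect [[516.3, -19.0], [56.6, 60.9]] circ [515.8 -18.9] z 0.1159 slope deg [-0.1 -0. ]
units [-0.61  7.52  2.55] yaw units -0.027 tilt [ 0.002 -0.   ] t 17.7667
[ 0.43772245 -0.01987711  0.23657436]
```

The fine sieve is home: rim 115.5 mm against 116, and level. Now the coarse sieve.

Emit:
jog_arm([
  [[1,-0.08,0.9,0,-0.03],[1,-0.08,1,0,0],[1,-0.08,1,0,0],[1,-0.08,1,0,0],[1,-0.08,1,0,0],[1,-0.08,1,0,0],[1,-0.08,1,0,0],[1,-0.08,0.6,0,0],[1,0,0,0.5,0],[1,0,0,1,0],[1,0,0,1,0],[1,0,0,1,0],[1,0,0,1,0],[1,0,0,0.6,0],[1,0,0,0,0],[1,0,0,0,0]],
])

```text
time: 19.1
eef_pos: [0.4176, -0.2444, 0.0817]
tool_rot: [-3.14, -0.001, 0.004]
wrist_force: [0.3, -0.4, 1.0]
opening: 0.0851
finger_force: 0.0
```

```bash
python3 - <<'E'
from h import *
need(.4185,-.2455,.008)
E
```

```text
units [0.04 0.04 2.46] yaw units 0.005 tilt [-0.003  0.002] t 19.1
```

Emit:
jog_arm([
  [[1,0.04,0.04,0.6,0],[1,0,0,0.7,0],[1,0,0,0.5,0],[1,0,0,0.4,0],[1,0,0,0.26,0],[1,0,0,0,0],[0,0,0,0,0],[0,0,0,0,0],[0,0,0,0,0],[0,0,0,0,0],[0,0,0,0,0],[0,0,0,0,0],[0,0,0,0,0]],
], newtons=40)

```text
time: 20.18
eef_pos: [0.4204, -0.2468, 0.0108]
tool_rot: [3.14, 0.001, 0.003]
wrist_force: [-1.4, 1.0, 5.9]
opening: 0.058
finger_force: 42.8
```

Emit:
jog_arm([
  [[0,0,0,-0.5,0],[0,0,0,-1,0],[0,0,0,-1,0],[0,0,0,-1,0],[0,0,0,-1,0],[0,0,0,-0.9,0],[0,0.3,-0.6,0,0],[0,0.4,-1,0,0],[0,0.4,-1,0,0],[0,0.4,-1,0,0],[0,0.4,-1,0,0],[0,0.4,-1,0,0],[0,0.4,-1,0,0],[0,0.4,-1,0,0],[0,0.1,0,0,0],[0,0,0,0,0],[0,0,0,0,0]],
])

```text
time: 21.6
eef_pos: [0.5152, -0.0181, 0.1713]
tool_rot: [3.141, 0.002, 0.0]
wrist_force: [1.0, 1.2, -1.0]
opening: 0.0578
finger_force: 43.4
```

```bash
python3 - <<'E'
from h import *
held(.0345); need(.516,-.02,.1198)
E
```

```text
held 3352 circ [513.6 -17.9] 29.9 x 487.94025 543.22076 z98 [0.20481153 0.20601907] tcp [ 0.51494112 -0.01865955  0.17122309]
units [0.04 0.04 1.71] yaw units 0.002 tilt [ 0. -0.] t 21.65
```

Emit:
jog_arm([
  [[0,0.04,0.05,0,0],[0,0,0,0.5,0],[0,0,0,0.4,0],[0,0,0,0.3,0],[0,0,0,0.2,0],[0,0,0,0.13,0],[0,0,0,0.08,0],[0,0,0,0.06,0],[0,0,0,0.05,0],[0,0,0,0,0],[0,0,0,0,0]],
])

```text
time: 22.57
eef_pos: [0.5167, -0.0195, 0.1199]
tool_rot: [3.141, 0.001, 0.001]
wrist_force: [-0.8, 0.1, -1.4]
opening: 0.0582
finger_force: 43.4
```

Emit:
jog_arm([
  [[0,0,0,0.04,0],[0,0,0,0.03,0],[0,0,0,0,0]],
])

```text
time: 22.82
eef_pos: [0.5172, -0.0195, 0.1197]
tool_rot: [3.141, 0.001, 0.003]
wrist_force: [-6.4, 0.4, 15.2]
opening: 0.0576
finger_force: 44.6
```

Contact, so it is home. Release.

Emit:
jog_arm([
  [[0.8,0,0,-0.03,0],[0.9,0,0,0,0],[1,0,0,0,0],[1,0,0,0,0],[1,0,0,0,0],[1,0,0,-0.4,0],[1,0,0,-1,0],[1,0,0,-1,0],[1,0,0,-1,0],[1,-0.6,0,-0.7,0],[1,-1,0,0,0],[1,-1,0,0,0],[1,0,0,0,0],[1,0,0,0,0]],
])

```text
time: 23.98
eef_pos: [0.4377, -0.0195, 0.2423]
tool_rot: [3.141, 0.0, 0.003]
wrist_force: [0.0, 0.6, 0.1]
opening: 0.0854
finger_force: 0.0
```

```bash
python3 - <<'E'
from h import *
rim(.515,-.0195,.154); rim(.516,-.0195,.155,"scene")
need(.542,.2455,.016); print(pose()[:3,3])
E
```

```text
wrist 1933 rect [[515.3, -19.4], [58.4, 58.2]] circ [515.1 -19.5] z 0.1535 slope deg [0.  0.1]
scene 144 rect [[517.3, -18.1], [57.3, 58.6]] circ [517.4 -18.5] z 0.154 slope deg [0.2 0.3]
units [ 3.43 -8.84  7.54] yaw units 0.004 tilt [ 0.002 -0.   ] t 24.0833
[ 0.43894166 -0.01958442  0.24209044]
```

The coarse sieve is home, rim at 153.5 mm against 154. Now the lid.

Emit:
jog_arm([
  [[1,0.05,-0.84,0,0],[1,0.05,-1,0,0],[1,0.05,-1,0,0],[1,0.05,-1,0,0],[1,0.05,-1,0,0],[1,0.05,-1,0,0],[1,0.05,-1,0,0],[1,0.05,-1,0,0],[1,0,-1,0,0],[1,0,0,0,0],[1,0,0,0,0]],
])

```text
time: 25.0
eef_pos: [0.4505, 0.2473, 0.2408]
tool_rot: [3.141, 0.005, -0.002]
wrist_force: [-0.6, -0.7, 1.1]
opening: 0.0852
finger_force: 0.0
```

```bash
python3 - <<'E'
from h import *
rim(.542,.2455,.0405); rim(.542,.2455,.013,tol=.003)
need(.542,.2455,.016); print(pose()[:3,3])
E
```

```text
wrist 267 rect [[541.9, 244.8], [16.1, 16.2]] circ [541.7 244.9] z 0.0405 slope deg [ 0.8 -1.2]
wrist 2232 rect [[542.2, 245.0], [56.8, 55.9]] circ [542.7 244.8] z 0.0126 slope deg [ 0.3 -0. ]
units [ 3.05 -0.    7.49] yaw units 0.008 tilt [-0.001 -0.001] t 25.1
[0.45058248 0.2455243  0.24086181]
```

Emit:
jog_arm([
  [[1,1,0.02,0,0],[1,1,0,0,0],[1,1,0,0,0],[1,0.07,0,0.6,0],[0.6,0,0,1,0],[0.6,0,0,1,0],[0.6,0,0,1,0],[0.6,0,0,1,0],[0.6,0,0,0.8,0],[0.6,0,0,0.4,0],[0.6,0,0,0,0],[0.6,0,0,0,0]],
])

```text
time: 26.1
eef_pos: [0.5426, 0.2444, 0.0675]
tool_rot: [3.141, -0.001, -0.001]
wrist_force: [-0.8, 0.2, -0.2]
opening: 0.0511
finger_force: 0.0
```

```bash
python3 - <<'E'
from h import *
need(.5425,.245,.016)
E
```

```text
units [-0.   -0.02  1.72] yaw units -0.006 tilt [-0.001 -0.   ] t 26.1
```

Emit:
jog_arm([
  [[0.6,0,-0.02,0.5,0],[0.6,0,0,0.5,0],[0.6,0,0,0.4,0],[0.6,0,0,0.3,0],[0.6,0,0,0,0],[0,0,0,0,0],[0,0,0,0,0],[0,0,0,0,0],[0,0,0,0,0],[0,0,0,0,0],[0,0,0,0,0],[0,0,0,0,0]],
], newtons=40)

```text
time: 27.1
eef_pos: [0.5434, 0.2461, 0.0176]
tool_rot: [-3.141, -0.001, -0.003]
wrist_force: [-0.0, -0.7, 5.9]
opening: 0.0165
finger_force: 39.6
```

Emit:
jog_arm([
  [[0,0,0,-0.5,0],[0,0,0,-1,0],[0,0,0,-1,0],[0,0,0,-1,0],[0,0,0,-1,0],[0,0,0,-1,0],[0,0,0,-0.9,0],[0,-0.1,0.85,0,0],[0,-0.1,1,0,0],[0,-0.1,1,0,0],[0,-0.1,1,0,0],[0,-0.1,1,0,0],[0,-0.1,1,0,0],[0,-0.1,1,0,0],[0,-0.1,1,0,0],[0,-0.1,1,0,0],[0,0,0,0,0],[0,0,0,0,0]],
])

```text
time: 28.6
eef_pos: [0.5152, -0.0211, 0.2081]
tool_rot: [-3.142, 0.004, 0.0]
wrist_force: [0.4, 0.5, -1.7]
opening: 0.0162
finger_force: 39.3
```

```bash
python3 - <<'E'
from h import *
t=pose()[:3,3]
rim(t[0],t[1],t[2]-.0046,tol=.0035,fn="w6.png"); need(.5165,-.0195,.1646); print(t)
E
```

```text
wrist 5230 rect [[517.0, -21.0], [54.2, 54.3]] circ [514.8 -21.3] z 0.2032 slope deg [-0.6 -0.1]
units [ 0.04 -0.02  1.45] yaw units -0.011 tilt [-0.  0.] t 28.65
[ 0.51515566 -0.02114741  0.20812616]
```

View pics/w6.png

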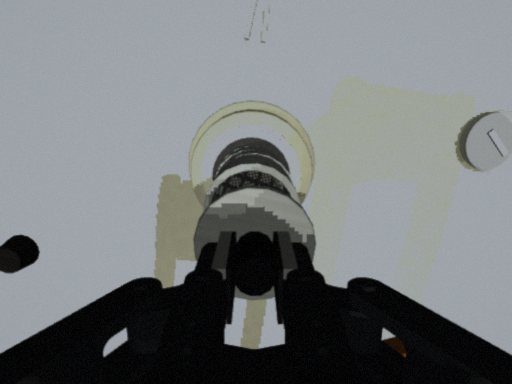

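The lid is held level over the column at px (255,240). Lowering it.

Emit:
jog_arm([
  [[0,0.04,-0.02,0,0],[0,0,0,0.4,0],[0,0,0,0.35,0],[0,0,0,0.25,0],[0,0,0,0.15,0],[0,0,0,0.1,0],[0,0,0,0.08,0],[0,0,0,0.06,0],[0,0,0,0.05,0],[0,0,0,0.03,0],[0,0,0,0,0],[0,0,0,0,0]],
])

```text
time: 29.65
eef_pos: [0.517, -0.0192, 0.1645]
tool_rot: [3.141, 0.001, 0.001]
wrist_force: [1.1, -0.0, -0.7]
opening: 0.0166
finger_force: 39.4
```

Emit:
jog_arm([
  [[0,0,0,0.04,0],[0,0,0,0.03,0],[0,0,0,0,0]],
])

```text
time: 29.9
eef_pos: [0.5178, -0.0193, 0.1645]
tool_rot: [3.141, 0.001, 0.005]
wrist_force: [-3.8, -0.1, 12.5]
opening: 0.0167
finger_force: 40.7
```

Contact. Release, but open only to about 50 mm before lifting clear.

Emit:
jog_arm([
  [[0.3,0,0,-0.03,0],[0.5,0,0,0,0],[0.6,0,0,0,0],[0.6,0,0,0,0],[0.6,0,0,0,0],[0.6,0,0,-0.4,0],[0.6,0,0,-1,0],[0.6,0,0,-1,0],[0.6,-0.6,0,-1,0],[0.6,-1,0,0,0],[0.6,-1,0,0,0],[0.6,0,0,0,0],[0.6,0,0,0,0]],
])

```text
time: 30.98
eef_pos: [0.438, -0.0192, 0.2661]
tool_rot: [3.141, 0.0, 0.003]
wrist_force: [0.2, 0.1, 0.3]
opening: 0.0512
finger_force: 0.0
```

```bash
python3 - <<'E'
from h import *
rim(.515,-.0195,.160,fn="w7.png",tol=.003); rim(.515,-.0195,.188,tol=.003)
shot("scene","scene1.png")
im=cv2.imread("pics/scene1.png"); cv2.imwrite("pics/s1c.png",cv2.resize(im[80:330,70:370],None,fx=2,fy=2))
for t in["dish","jar","cup","stopper","tweezers"]: print(t,[np.round(x["at"],3).tolist() for x in finder.mark_of(t,"scene")[:1]])
E
```

```text
wrist 4868 rect [[516.0, -18.9], [56.8, 56.9]] circ [515.8 -19.2] z 0.1596 slope deg [0.1 0. ]
wrist 633 rect [[515.9, -19.2], [16.0, 16.8]] circ [515.9 -19.2] z 0.1874 slope deg [ 1.2 -0. ]
dish [[0.54, -0.261, 0.005]]
jar [[0.435, -0.376, 0.002]]
cup [[0.444, 0.366, -0.001]]
stopper []
tweezers [[0.694, -0.029, -0.001]]
```

View pics/s1c.png

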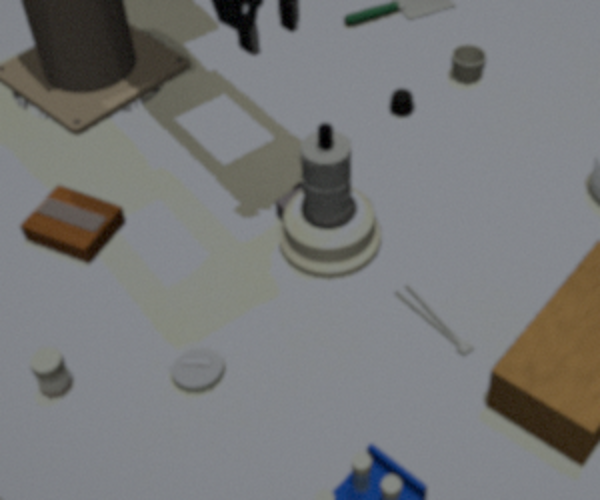

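The column stands straight at crop px (328,175). The lid face is at 159.6 mm against 160 expected, and level. The other things are where they were, with the stopper at (401,102). Handing in.

```bash
python3 -c "
from bench import ticket; print(ticket.finish_job())"
```

```text
the job is handed in; nothing more can be done
None
```

The sieve column is built in the order asked (pan, fine sieve, coarse sieve, lid), each measured level and within 0.5 mm of its seated height; the other things were left where they stood, and the job was handed in at about 31 s; no verdict was returned.

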